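# Oil the jar mill and hold its run dial on the third click

## Task

Oil the jar mill before its run: work the lever of the oil pump on its right-hand end through at least three full strokes, each one right down and then right back up. Then turn the winged hold-to-run dial on top of its drive box clockwise, past the first and second clicks to the third, and hold it there: it springs back to off when let go, so finish with the gripper still holding the dial on the third click. Leave the pump lever up, and do not disturb the porcelain jar on the rollers or the things standing about the mill.

Things in the scene. Friction and masses are not known exactly. Their poses are not given: they have to be found in the camera images.
- jar_mill: bench jar mill, fixed, on a mat. Pan 150 (x) x 410 mm (y), two rollers along y with a white jar, drive box with the dial on its left (+y) end, oil pump with lever on its right (-y) end. Origin: centre of the underside, 3 mm above the bench; x points away from the operator, y to its left. A tall rack of shelves stands close behind it: do not swing the arm out beyond the mill's back edge.
- pump_lever (a joint): angle of the oil pump's lever: 0 = up at rest, 0.80 rad = fully down on its stop. It turns about a level axis parallel to the mill's x through point pump_pivot; the handle goes down on an arc of 160 mm radius as the value grows. A spring brings it back up: about 5 N at the handle at the top, 9 N at the bottom, plus oil damping of about 3 N per rad/s.
- pump_handle (a point): middle of the part to grip of the lever's black round rubber grip (19 mm in diameter, axis parallel to the mill's x). The grip sticks out from the lever arm towards the operator; from this point it is free for 34 mm towards the arm and 40 mm away from it. At rest 146 mm to the right (mill's -y) of the pivot and 65 mm above it, 196 mm above the bench; fully down 72 mm above the bench.
- pump_pivot (a point): point on the lever's axis of rotation, in the plane of point pump_handle (offset along the mill's x to it); 131 mm above the bench.
- run_dial (a joint): angle of the hold-to-run dial: 0 = off (its rest), grows clockwise seen from above. Clicks at 0.40, 0.80 and 1.20 rad, end stop at 1.24. A return spring of 0.13 to 0.20 N m pulls it back to 0 from every click; going over a click takes up to about 0.28 N m.
- dial_wing (a point): black wing of the dial, 62 mm long (its x), 14 mm thick (its y), from 22 mm below to 14 mm above this origin, on a round skirt 66 mm wide whose top is 22 mm below; a 28 mm hub rises 3 mm from the skirt. Origin on the dial's vertical axis, 133 mm above the bench. At off the wing lies along the mill's x, its -x end (white line) to the operator. Marks on the plate show off and the three clicks.
- mill_jar: loose white porcelain mill jar, 96 mm in diameter, about 130 mm long with its steel clamp, 0.6 to 1.3 kg, lying on the rollers along the mill's y; origin at the middle of its axis, about 123 mm above the bench. Leave alone.
- spice_jar: bystander: small jar 45 mm in diameter, 80 mm high, origin under its centre. Leave alone.
- canister_a: bystander: film canister, 36 x 39 x 54 mm high, origin under its centre. Leave alone.
- canister_b: bystander: film canister, 34 x 40 x 54 mm high, origin under its centre. Leave alone.
- green_jar: bystander: glass jar with a screw lid, 54 mm in diameter, 92 mm high, origin under its centre. Leave alone.
- paint_tube: bystander: paint tube lying down, 38 x 84 x 19 mm, origin under its centre. Leave alone.

How it is judged:
On the way, in this order (a step that is already met when the one before it is completed fails the run):
1. pump lever right down, first stroke (value of joint pump_lever above 0.7 rad), for 0.05 s.
2. pump lever right back up after the first stroke (value of joint pump_lever below 0.1 rad), for 0.05 s.
3. pump lever right down, second stroke (value of joint pump_lever above 0.7 rad), for 0.05 s.
4. pump lever right back up after the second stroke (value of joint pump_lever below 0.1 rad), for 0.05 s.
5. pump lever right down, third stroke (value of joint pump_lever above 0.7 rad), for 0.05 s.
6. pump lever right back up after the third stroke (value of joint pump_lever below 0.1 rad), for 0.05 s.
7. dial turned past two clicks and held on the third (value of joint run_dial above 1.08 rad and contact force between the fingers and run_dial above 0.8 N), for 0.5 s.
At the end, for the whole second after the job is handed in: After three pump strokes (lever beyond 0.70 rad, then back under 0.10, three times) the dial stands beyond 1.08 rad, in its third click, pressed by the fingers with more than 0.8 N; the pump lever is up (under 0.10 rad); the jar is within 20 mm and each bystander within 30 mm of where it started (all of step 7 and value of joint pump_lever below 0.1 rad and distance of mill_jar from where it was at the start of the episode below 0.02 m and distance of each of spice_jar, canister_a, canister_b, green_jar, paint_tube from where it was at the start of the episode below 0.03 m); the arm keeps its last pose, push and grip.
It fails at once if the porcelain jar is pushed on its rollers (over 20 mm) (distance of mill_jar from where it was at the start of the episode above 0.02 m).
It fails at once if a bystander is moved by more than 30 mm (distance of any of spice_jar, canister_a, canister_b, green_jar, paint_tube from where it was at the start of the episode above 0.03 m).
It also fails if it takes over 69 s, if anything falls off the work surface, if the arm or the gripper's body presses on something with over 40 N, if the wrist force passes 120 N, or if a joint passes its speed limit or range.

## Robot

A 7-joint arm with a two-finger parallel gripper is mounted at the origin on the work surface; the furniture and walls round the work are solid. World frame = base frame: x ahead of the robot, y to its left, z up, the work surface at z = 0. Lengths are in m, angles in rad, forces in N, time in s.
With the tool pointing down it reaches from about 0.4 to 0.925 m from the base axis. Payload 5.6 kg.
Tool frame: the origin (TCP) lies midway between the tips of the shut fingers; the grasp point (between the pads) lies 19 mm behind it; z points along the fingers, y is the line along which they close (so a half turn about z gives the same grasp; the last joint's range is limited). The gripper opens to 85 mm and grips with 20 to 120 N. Pads are 22 mm wide; open, the fingers measure 114 mm over their backs; the gripper's body (76 mm by 85 mm) begins 54 mm behind the grasp point. The pads swing forward as they close: fully open they stand 13 mm farther back than shut.
Start: joints at [-1.376, 0.468, -0.012, 1.603, 0.006, 1.071, -0.056], TCP at [0.153, 0.632, 0.231] pointing down, gripper open.
Joint ranges: [-2.53, 2.53], [-0.31, 2.02], [-1.57, 1.55], [0.28, 2.44], [-1.29, 4.43], [0.15, 1.84], [-2.92, 2.92]. Speed limits (rad/s): [2.57, 2.57, 3.14, 3.14, 3.14, 3.14, 3.14].

## Interface

Orientations are given as [roll, pitch, yaw] about the fixed x, y, z axes, in that order (R = Rz(yaw) Ry(pitch) Rx(roll)).
In Python, from rig import manip gives the robot as it stands.
- The arm moves only by the tool servo_tool, never from a script. Its argument "increments" is a list of rows, each a list of 7 numbers: the shift along the tool's x, y, z in units of 50 mm (1.0 is 50 mm), then the turn, a rotation vector about the tool's x, y, z in units of 6 degrees (1.0 is 6 degrees), then the gripper command: -1 is fully open, 1 is shut, values between are in proportion. In form: [[x, y, z, rx, ry, rz, claw], ...]. A call has 1 to 5 rows; each row is the pose to reach, as a shift and turn from the pose commanded when the call began, along the tool's axes at that moment; what a row does not reach only later rows make up. A row lasts 1/10 s, in which the tool goes at most 50 mm and 8.59 degrees, less where a joint would pass 70% of its speed; a pose out of reach is approached as far as the arm can. A call with a gripper value outside its range is refused whole. The fingers move at their own pace and stop on an object; "squeeze" is the grip in N (left out, the last holds). Time passes only in rows, so rows that repeat a pose let the fingers close. It gives the time, the measured TCP pose, the force, the opening and the grip force at its end, in the units of the state.
- manip.sense(): the state, without advancing time (a new reading comes with each control period).
- manip.grab_frame(name): name is "scene" or "top" or "wrist"; returns the picture (480x640x3 uint8, blue, green, red); there is no depth.
- manip.calibration(name): a dict with "camera_matrix" (3x3 intrinsics, pixels), "R" (3x3) and "t" (3): a world point X has camera coordinates R X + t. Camera axes: x right, y down, z forward; pixel columns grow to the right and rows downward; lengths in m; the calibration is good to about 2 mm. A picture is of the moment at which its call begins: read the wrist's pose just before it. calibration takes no time and is no camera call; for the wrist camera it gives the pose at the moment of the call.
- manip.hand_in(): hands the job in; it is judged then, once.
The state is a dict: "time_s": time; "qpos": joint angles; "dq": joint speeds; "joint_torque": joint torques, N m; "tool_pos": TCP position; "ee_rot": TCP orientation; "ft_force": force on the tool from outside, world axes, zero at the start; "ft_torque": the same for the moment, N m; "finger_gap": opening from 0.0 (shut) to 1.0 (fully open); "grip_force": force on a finger pad.
Only numpy, scipy, OpenCV 4.12 (cv2) and the standard library are available. Lean on these libraries where they do the work, as an engineer would, in place of code of your own. Each camera call takes 0.05 s, during which the arm holds its last target. There are 200 camera calls.

## Working session

There is one attempt and no reset: what is moved stays moved. The work goes in short steps, Python scripts to look and compute and a tool call to move; the robot and the scene stay as the last step left them, time stands still between calls to the robot, and variables do not carry over. Pictures are saved under pics/ and viewed, at most 10 in all, crops included, and the job is handed in when it is done.

Besides the shell and the picture viewer there is one more tool, called as name(argument=value, ...) on one line, values as JSON. servo_tool: Moves the arm, as the interface text tells. Its arguments: {"type":"object","properties":{"increments":{"type":"array"},"squeeze":{"type":"number"}},"required":["increments"]}

```bash
mkdir -p pics; python3 - <<'E'
from rig import manip
import cv2,numpy as np
for n in("scene","top"):
    cv2.imwrite(f"pics/{n}.png",manip.grab_frame(n)); c=manip.calibration(n); print(n,np.round(c["camera_matrix"],1).tolist(),np.round(c["R"],4).tolist(),np.round(c["t"],4).tolist())
s=manip.sense();print({k:np.round(v,3).tolist() for k,v in s.items()})
E
```

```text
scene [[495.3, 0.0, 318.9], [0.0, 495.3, 239.6], [0.0, 0.0, 1.0]] [[0.4933, -0.8698, -0.0119], [-0.6706, -0.3716, -0.6421], [0.554, 0.3247, -0.7666]] [-0.2346, 0.3356, 0.9386]
top [[530.7, 0.0, 314.0], [0.0, 530.7, 240.5], [0.0, 0.0, 1.0]] [[0.0152, -0.9998, 0.0104], [-0.9887, -0.0166, -0.1488], [0.1489, -0.008, -0.9888]] [-0.0537, 0.4322, 1.166]
{'time_s': 0.1, 'qpos': [-1.376, 0.468, -0.012, 1.604, 0.006, 1.071, -0.056], 'dq': [-0.0, 0.0, 0.002, -0.003, -0.001, -0.0, 0.0], 'joint_torque': [0.0, -53.352, 0.021, -25.196, 0.011, 0.004, 0.0], 'tool_pos': [0.153, 0.631, 0.23], 'ee_rot': [-3.14, 0.0, 2.904], 'ft_force': [1.117, -0.251, 0.683], 'ft_torque': [0.018, -0.014, 0.056], 'grip_force': 0.0, 'finger_gap': 1.007}
```

View pics/scene.png

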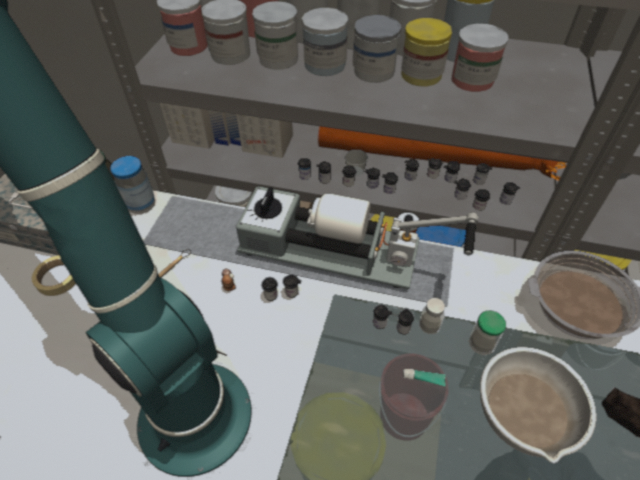

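View pics/top.png

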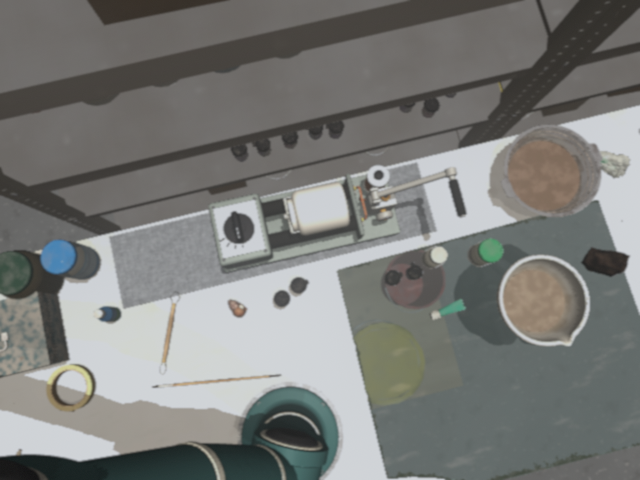

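The scene view shows the dial at about (267,200) and the black grip from (472,222) to (469,252). The top view shows the dial at about (238,228), the grip from (452,180) to (462,214), and the mill yawed by about +0.2 rad. Next I'll measure these.

```bash
cat > h.py <<'E'
import cv2,numpy as np
from rig import manip
def ray(c,uv):
    K,R,t=(np.array(c[k]) for k in("camera_matrix","R","t"))
    return -R.T@t, R.T@np.linalg.solve(K,[*uv,1.])
def onz(c,uv,z):
    o,d=ray(c,uv); return o+d*(z-o[2])/d[2]
def tri(c1,p1,c2,p2):
    P=[np.array(c["camera_matrix"])@np.c_[c["R"],c["t"]] for c in(c1,c2)]
    X=cv2.triangulatePoints(P[0],P[1],np.array(p1,float),np.array(p2,float))[:,0]; return X[:3]/X[3]
def proj(c,X):
    p=np.array(c["camera_matrix"])@(np.array(c["R"])@X+np.array(c["t"]).ravel()); return p[:2]/p[2]
def dark(img,box,th=60):
    x0,y0,x1,y1=box; m=(img[y0:y1,x0:x1].max(2)<th).astype(np.uint8)
    n,l,s,_=cv2.connectedComponentsWithStats(m); i=1+s[1:,4].argmax()
    pts=np.argwhere(l==i)[:,::-1]+[x0,y0]; c=pts.mean(0); w,v=np.linalg.eigh(np.cov(pts.T)); a=v[:,1]*np.sign(v[1,1]); q=(pts-c)@a
    return c,c+a*q.min(),c+a*q.max(),len(pts)
E
python3 - <<'E'
from h import *
T,S=manip.calibration("top"),manip.calibration("scene"); t,s=cv2.imread("pics/top.png"),cv2.imread("pics/scene.png")
a=dark(t,(440,170,475,225));b=dark(s,(458,212,485,262));print(a,b)
for i in range(3):print("grip",tri(T,a[i],S,b[i]),onz(T,a[i],.196))
d=dark(t,(218,205,258,248));print("dial",d,[onz(T,p,.143) for p in d[:3]])
big=np.vstack([cv2.resize(t[160:260,205:475],None,fx=2.9,fy=2.9,interpolation=2),cv2.resize(s[185:285,230:500],None,fx=2.9,fy=2.9,interpolation=2)])
cv2.imwrite("pics/crop.png",big)
E
```

```text
Traceback (most recent call last):
  File "h.py", line 15, in dark
    n,l,s,_=cv2.connectedComponentsWithStats(m); i=1+s[1:,4].argmax()
                                                     ~~~~~~~~~~~~~~^^
ValueError: attempt to get argmax of an empty sequence
```

```bash
sed -i 's/\[y0:y1,x0:x1\]\.max(2)<th/[y0:y1,x0:x1].min(2)<th/' h.py
python3 - <<'E'
from h import *
T,S=manip.calibration("top"),manip.calibration("scene"); t,s=cv2.imread("pics/top.png"),cv2.imread("pics/scene.png")
big=np.vstack([cv2.resize(t[160:260,205:475],None,fx=2.9,fy=2.9,interpolation=2),cv2.resize(s[185:285,230:500],None,fx=2.9,fy=2.9,interpolation=2)])
cv2.imwrite("pics/crop.png",big)
print(t[195,440:475].max(1),s[240,455:485].max(1))
a=dark(t,(440,170,475,225),75);b=dark(s,(458,212,485,262),75);print(a,b)
for i in range(3):print("grip",tri(T,a[i],S,b[i]),onz(T,a[i],.196))
d=dark(t,(218,205,258,248),75);print("dial",d,[onz(T,p,.143) for p in d[:3]])
E
```

```text
[214 213 213 213 214 214 214 214 214 214 203 168 114  74  68  69  71  71
  70  71  87 130 178 207 214 214 214 214 214 214 214 214 213 214 214] [138 139 133 124 123 129 131 133 123  90  46  33  31  35  36  39  39  37
  33  51  86 105 108 108 110 109 108 109 109 109]
(array([456.85581395, 197.32093023]), array([452.27928716, 180.64883291]), array([461.33375439, 213.63388153]), 215) (array([468.57766143, 233.71902269]), array([474.40817683, 219.15898774]), array([461.56745288, 251.22500191]), 573)
grip [ 0.49576514 -0.32200503  0.20921261] [ 0.49938146 -0.3265139   0.196     ]
grip [ 0.53016071 -0.31649063  0.21312085] [ 0.53314799 -0.3182434   0.196     ]
grip [ 0.46283183 -0.32838837  0.19784472] [ 0.46664855 -0.33453122  0.196     ]
dial (array([236.13898305, 225.94915254]), array([232.97105943, 213.00708399]), array([240.0074997 , 241.75338702]), 295) [array([0.44383673, 0.11452114, 0.143     ]), array([0.47079934, 0.12204199, 0.143     ]), array([0.41117452, 0.10541046, 0.143     ])]
```

View pics/crop.png

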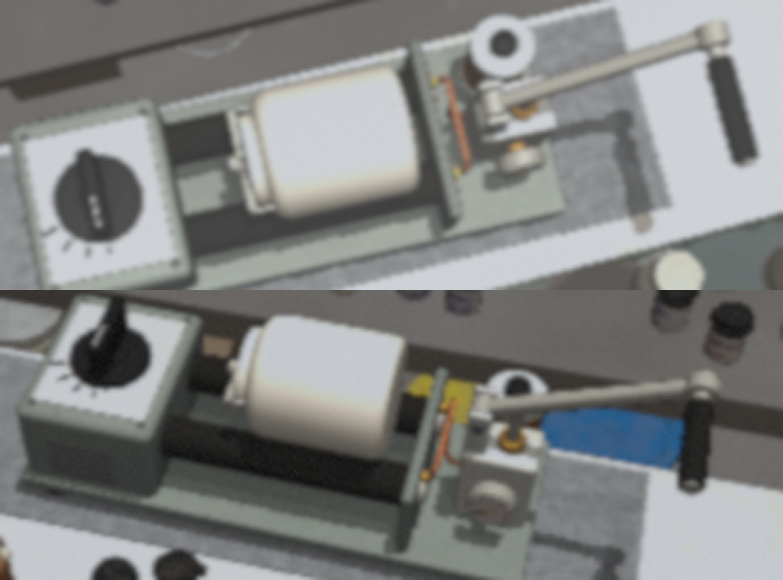

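The crop shows the grip from the lever end to its tip, and the wing at off with its white line towards the operator; skirt centre is about top px (238.8,227.9). I'll fly towards the dial first, on the way to the handle.

servo_tool(increments=[[-1, -1.1, -0.4, 0, 0, -1, -1], [-2, -2.2, -0.8, 0, 0, -2, -1], [-3, -3.3, -1.2, 0, 0, -3, -1], [-4, -4.4, -1.4, 0, 0, -4, -1], [-5, -5.4, -1.4, 0, 0, -4.5, -1]])

```text
time_s: 0.6
tool_pos: [0.2714, 0.4168, 0.2868]
ee_rot: [3.141, 0.001, -2.905]
ft_force: [1.1, -0.3, -0.7]
finger_gap: 1.0
grip_force: 0.0
```

```bash
cat >> h.py <<'E'
from scipy.spatial.transform import Rotation as Ro
def to(p,yaw=-2.906):
    s=manip.sense(); R=Ro.from_euler("xyz",s["ee_rot"]); d=R.inv().apply(np.array(p)-s["tool_pos"])/.05
    rv=np.degrees((R.inv()*Ro.from_euler("xyz",[np.pi,0,yaw])).as_rotvec())/6
    print("t",s["time_s"],"pos",np.round(s["tool_pos"],4),"rpy",np.round(s["ee_rot"],3),"F",np.round(s["ft_force"],1),"gap",round(s["finger_gap"],3),"grip",round(s["grip_force"],1),"q",np.round(s["qpos"],2)); print("inc",np.round(d,2),np.round(rv,2))
E
python3 - <<'E'
from h import *
T=manip.calibration("top")
print(onz(T,(238.8,227.9),.111), [onz(T,p,.09) for p in((488,250),(435,257))],onz(T,(452.5,172),.196))
to([.443,.112,.30])
E
```

```text
[0.44538425 0.11326565 0.111     ] [array([ 0.40989233, -0.42081529,  0.09      ]), array([ 0.39285203, -0.30626204,  0.09      ])] [ 0.55088499 -0.3191035   0.196     ]
t 0.6 pos [0.2714 0.4168 0.2868] rpy [ 3.141e+00  1.000e-03 -2.905e+00] F [ 1.1 -0.3 -0.7] gap 1.0 grip 0.0 q [-1.04  0.15 -0.03  1.9   0.    1.08  0.74]
inc [-1.91 -6.73 -0.27] [0.01 0.   0.01]
```

servo_tool(increments=[[-0.3, -1, -0.1, 0, 0, 0, -1], [-0.6, -2, -0.2, 0, 0, 0, -1], [-0.9, -3, -0.3, 0, 0, 0, -1], [-1.2, -4, -0.3, 0, 0, 0, -1], [-1.5, -5, -0.3, 0, 0, 0, -1]])

```text
time_s: 1.1
tool_pos: [0.3962, 0.2008, 0.3015]
ee_rot: [3.141, 0.001, -2.908]
ft_force: [1.8, 0.7, -0.1]
finger_gap: 0.998
grip_force: 0.0
```

servo_tool(increments=[[-0.2, -0.8, 0, 0, 0, 0, -1], [-0.4, -1.7, 0, 0, 0, 0, -1], [-0.4, -1.7, 0, 0, 0, 0, -1], [-0.4, -1.7, 0, 0, 0, 0, -1]])

```text
time_s: 1.5
tool_pos: [0.4347, 0.124, 0.301]
ee_rot: [3.141, -0.001, -2.911]
ft_force: [-0.6, 1.1, -0.0]
finger_gap: 1.0
grip_force: 0.0
```

```bash
python3 - <<'E'
from h import *
W=manip.calibration("wrist"); im=manip.grab_frame("wrist"); cv2.imwrite("pics/w1.png",im); np.save("w1.npy",W,allow_pickle=True)
for X in([.4454,.1133,.147],[.4454,.1133,.111]): print(proj(W,np.array(X)))
to([.497,-.327,.26])
E
```

```text
[305.69288342 232.89953771]
[307.33036601 220.99433719]
t 1.55 pos [0.4343 0.1252 0.301 ] rpy [ 3.141e+00 -1.000e-03 -2.908e+00] F [-0.8  0.6 -0.6] gap 0.998 grip 0.0 q [-0.63  0.04  0.29  2.   -0.01  1.11  1.47]
inc [ 0.87 -9.09  0.82] [ 0.   -0.01 -0.02]
```

View pics/w1.png

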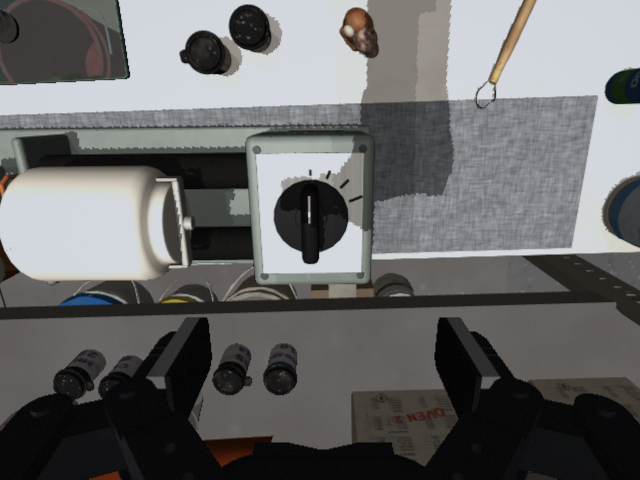

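The wrist view shows the skirt centre at about (311,215), the wing vertical from (310,180) to (310,263), and the box square with the image, so the yaw is good. On to the handle.

servo_tool(increments=[[0.1, -1, 0, 0, 0, 0, -1], [0.2, -2, 0, 0, 0, 0, -1], [0.3, -3, 0, 0, 0, 0, -1], [0.4, -4, 0, 0, 0, 0, -1], [0.5, -5, 0, 0, 0, 0, -1]])

```text
time_s: 2.05
tool_pos: [0.4684, -0.1229, 0.3013]
ee_rot: [3.141, 0.001, -2.904]
ft_force: [1.1, 1.4, 0.2]
finger_gap: 0.998
grip_force: 0.0
```

servo_tool(increments=[[0.1, -1, 0, 0, 0, 0, -1], [0.2, -2, 0, 0, 0, 0, -1], [0.3, -3, 0, 0, 0, 0, -1], [0.4, -4, 0, 0, 0, 0, -1], [0.4, -4, 0, 0, 0, 0, -1]])

```text
time_s: 2.55
tool_pos: [0.4941, -0.3276, 0.3005]
ee_rot: [-3.138, -0.003, -2.914]
ft_force: [-0.6, -1.9, 0.6]
finger_gap: 1.0
grip_force: 0.0
```

servo_tool(increments=[[0, 0, 0, 0, 0, 0, -1], [0, 0, 0, 0, 0, 0, -1], [0, 0, 0, 0, 0, 0, -1]])

```text
time_s: 2.85
tool_pos: [0.4958, -0.3198, 0.3011]
ee_rot: [3.14, 0.001, -2.904]
ft_force: [-0.8, -0.1, 0.1]
finger_gap: 1.0
grip_force: 0.0
```

```bash
python3 - <<'E'
from h import *
W=np.load("w1.npy",allow_pickle=True).item()
print("dial",onz(W,(311,215),.111),onz(W,(309.5,180),.147),onz(W,(310.5,263),.147))
W=manip.calibration("wrist"); im=manip.grab_frame("wrist"); cv2.imwrite("pics/w2.png",im); np.save("w2.npy",W,allow_pickle=True)
for X in([.533,-.3182,.196],[.467,-.3345,.196]): print(proj(W,np.array(X)))
to([.497,-.327,.26])
E
```

```text
dial [0.4393894  0.11523929 0.111     ] [0.40396725 0.10707289 0.147     ] [0.46936223 0.12259093 0.147     ]
[311.412348  292.6201428]
[309.98906342 195.91485645]
t 2.9 pos [ 0.4957 -0.3202  0.3013] rpy [ 3.141e+00  1.000e-03 -2.905e+00] F [-0.  -1.5  0.2] gap 1.004 grip 0.0 q [-0.01  0.34  0.67  1.71 -0.23  1.17  2.53]
inc [ 0.01 -0.14  0.83] [0.01 0.01 0.01]
```

View pics/w2.png

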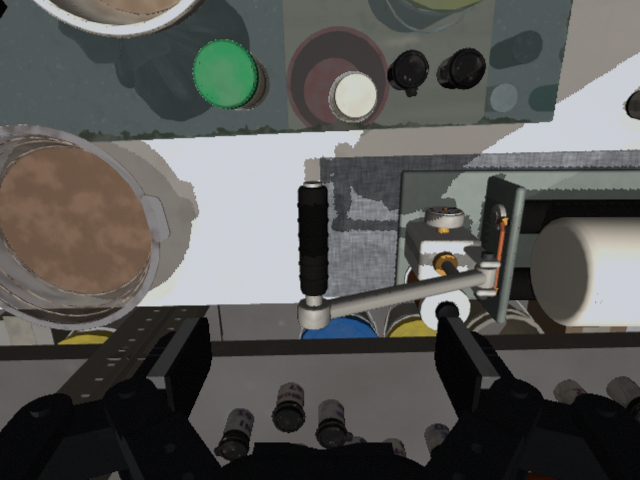

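The grip spans (312.5,187) to (314,293), which is 75 mm and matches the given length. Its mid-grip point is at about (0.500,-0.324). Descend and grip.

servo_tool(increments=[[0, -0.1, 0.6, 0, 0, 0, -1], [0, -0.1, 1.2, 0, 0, 0, -1], [0, -0.1, 1.8, 0, 0, 0, -1], [0, -0.1, 2.3, 0, 0, 0, -1], [0, -0.1, 2.5, 0, 0, 0, -1]])

```text
time_s: 3.4
tool_pos: [0.4955, -0.3249, 0.1741]
ee_rot: [3.139, -0.002, -2.906]
ft_force: [1.2, 0.9, -0.5]
finger_gap: 1.0
grip_force: 0.0
```

servo_tool(increments=[[0, 0, 0, 0, 0, 0, 0], [0, 0, 0, 0, 0, 0, 1], [0, 0, 0, 0, 0, 0, 1], [0, 0, 0, 0, 0, 0, 1], [0, 0, 0, 0, 0, 0, 1]], squeeze=40)

```text
time_s: 3.9
tool_pos: [0.4963, -0.3266, 0.177]
ee_rot: [3.141, 0.001, -2.908]
ft_force: [-1.6, 4.4, 4.1]
finger_gap: 0.206
grip_force: 38.9
```

servo_tool(increments=[[0, 0, 0, 0, 0, 0, 1], [0, 0, 0, 0, 0, 0, 1], [0, 0, 0, 0, 0, 0, 1]])

```text
time_s: 4.2
tool_pos: [0.4963, -0.3268, 0.1765]
ee_rot: [3.141, 0.001, -2.908]
ft_force: [-0.3, 3.4, 4.2]
finger_gap: 0.207
grip_force: 39.0
```

```bash
python3 - <<'E'
from h import *
to([.5,-.3245,.177])
for a in np.linspace(0,.8,6): 
    th=.419-a; print(round(a,2),"y",round((146.2-160*np.cos(th))/50,2),"z",round((65-160*np.sin(th))/50,2))
E
```

```text
t 4.2 pos [ 0.4963 -0.3268  0.1765] rpy [ 3.141e+00  1.000e-03 -2.908e+00] F [-0.3  3.4  4.2] gap 0.207 grip 39.0 q [ 0.06  0.48  0.62  1.82 -0.34  0.94  2.63]
inc [-0.08  0.03 -0.01] [ 0.    0.01 -0.02]
0.0 y 0.0 z -0.0
0.16 y -0.17 z 0.48
0.32 y -0.26 z 0.98
0.48 y -0.27 z 1.5
0.64 y -0.2 z 2.0
0.8 y -0.05 z 2.49
```

servo_tool(increments=[[0, -0.1, 0.25, 0, 0, 0, 1], [0, -0.17, 0.48, 0, 0, 0, 1], [0, -0.22, 0.75, 0, 0, 0, 1], [0, -0.26, 0.98, 0, 0, 0, 1], [0, -0.27, 1.25, 0, 0, 0, 1]])

```text
time_s: 4.7
tool_pos: [0.4996, -0.3398, 0.1141]
ee_rot: [3.14, 0.001, -2.908]
ft_force: [-2.9, 4.9, 12.0]
finger_gap: 0.206
grip_force: 43.0
```

```bash
python3 - <<'E'
from h import *
to([.5,-.3245,.177])
E
```

```text
t 4.7 pos [ 0.4996 -0.3398  0.1141] rpy [ 3.140e+00  1.000e-03 -2.908e+00] F [-2.9  4.9 12. ] gap 0.206 grip 43.0 q [ 0.12  0.58  0.57  1.84 -0.41  0.84  2.7 ]
inc [-0.08  0.3  -1.26] [ 0.01  0.01 -0.02]
```

servo_tool(increments=[[0, 0, 0.25, 0, 0, 0, 1], [0, 0.03, 0.5, 0, 0, 0, 1], [0, 0.07, 0.75, 0, 0, 0, 1], [0, 0.13, 1.0, 0, 0, 0, 1], [0, 0.2, 1.2, 0, 0, 0, 1]])

```text
time_s: 5.2
tool_pos: [0.4977, -0.3318, 0.0547]
ee_rot: [-3.139, 0.002, -2.908]
ft_force: [-1.4, -2.8, 11.0]
finger_gap: 0.206
grip_force: 46.1
```

servo_tool(increments=[[0, 0, 0, 0, 0, 0, 1], [0, 0, 0, 0, 0, 0, 1]])

```text
time_s: 5.4
tool_pos: [0.4977, -0.3319, 0.0545]
ee_rot: [-3.139, 0.001, -2.908]
ft_force: [-0.9, 0.7, 9.0]
finger_gap: 0.203
grip_force: 46.0
```

```bash
python3 - <<'E'
from h import *
to([.5,-.3245,.177])
E
```

```text
t 5.4 pos [ 0.4977 -0.3319  0.0545] rpy [-3.139e+00  1.000e-03 -2.908e+00] F [-0.9  0.7  9. ] gap 0.203 grip 46.0 q [ 0.15  0.66  0.51  1.88 -0.47  0.73  2.73]
inc [-0.08  0.13 -2.45] [-0.02  0.01 -0.02]
```

Lever down, about 0.78 rad. Now up, and repeat.

servo_tool(increments=[[0, -0.08, -0.25, 0, 0, 0, 1], [0, -0.14, -0.5, 0, 0, 0, 1], [0, -0.18, -0.75, 0, 0, 0, 1], [0, -0.2, -1.0, 0, 0, 0, 1], [0, -0.2, -1.2, 0, 0, 0, 1]])

```text
time_s: 5.9
tool_pos: [0.4993, -0.3396, 0.1148]
ee_rot: [3.141, 0.0, -2.908]
ft_force: [1.4, 4.3, 0.1]
finger_gap: 0.211
grip_force: 47.3
```

servo_tool(increments=[[0, 0.01, -0.27, 0, 0, 0, 1], [0, 0.05, -0.5, 0, 0, 0, 1], [0, 0.1, -0.77, 0, 0, 0, 1], [0, 0.17, -1.0, 0, 0, 0, 1], [0, 0.27, -1.25, 0, 0, 0, 1]])

```text
time_s: 6.4
tool_pos: [0.4944, -0.3258, 0.1721]
ee_rot: [3.141, -0.005, -2.907]
ft_force: [14.4, -19.3, -56.2]
finger_gap: 0.205
grip_force: 41.6
```

servo_tool(increments=[[0, 0, 0, 0, 0, 0, 1], [0, 0, 0, 0, 0, 0, 1]])

```text
time_s: 6.6
tool_pos: [0.4941, -0.3265, 0.1726]
ee_rot: [3.141, -0.005, -2.909]
ft_force: [6.1, -3.7, -24.6]
finger_gap: 0.209
grip_force: 42.8
```

```bash
python3 - <<'E'
from h import *
to([.4963,-.3268,.1765])
E
```

```text
t 6.6 pos [ 0.4941 -0.3265  0.1726] rpy [ 3.141 -0.005 -2.909] F [  6.1  -3.7 -24.6] gap 0.209 grip 42.8 q [ 0.06  0.49  0.62  1.83 -0.34  0.94  2.63]
inc [-0.04 -0.02 -0.08] [ 0.01 -0.05 -0.03]
```

The lever is up against its stop, with a few mm of slip in the pads. For stroke 2 I'll go a bit further down and a bit less far up.

servo_tool(increments=[[0, -0.1, 0.27, 0, 0, 0, 1], [0, -0.17, 0.52, 0, 0, 0, 1], [0, -0.22, 0.77, 0, 0, 0, 1], [0, -0.26, 1.02, 0, 0, 0, 1], [0, -0.27, 1.28, 0, 0, 0, 1]])

```text
time_s: 7.1
tool_pos: [0.4977, -0.34, 0.1128]
ee_rot: [3.138, -0.001, -2.909]
ft_force: [-4.4, 4.3, 11.5]
finger_gap: 0.205
grip_force: 49.0
```

servo_tool(increments=[[0, 0, 0.25, 0, 0, 0, 1], [0, 0.03, 0.5, 0, 0, 0, 1], [0, 0.07, 0.75, 0, 0, 0, 1], [0, 0.13, 1.0, 0, 0, 0, 1], [0, 0.2, 1.24, 0, 0, 0, 1]])

```text
time_s: 7.6
tool_pos: [0.4961, -0.3333, 0.0519]
ee_rot: [-3.139, 0.0, -2.91]
ft_force: [-3.9, -1.0, 12.5]
finger_gap: 0.21
grip_force: 52.6
```

servo_tool(increments=[[0, 0, 0, 0, 0, 0, 1], [0, 0, 0, 0, 0, 0, 1]])

```text
time_s: 7.8
tool_pos: [0.496, -0.3332, 0.0515]
ee_rot: [-3.139, -0.0, -2.91]
ft_force: [-2.7, -1.3, 8.5]
finger_gap: 0.207
grip_force: 52.2
```

servo_tool(increments=[[0, -0.08, -0.25, 0, 0, 0, 1], [0, -0.14, -0.5, 0, 0, 0, 1], [0, -0.18, -0.75, 0, 0, 0, 1], [0, -0.2, -1.0, 0, 0, 0, 1], [0, -0.2, -1.2, 0, 0, 0, 1]])

```text
time_s: 8.3
tool_pos: [0.4978, -0.3398, 0.1112]
ee_rot: [3.139, -0.002, -2.908]
ft_force: [-6.4, 3.0, 0.8]
finger_gap: 0.202
grip_force: 52.9
```

servo_tool(increments=[[0, 0.01, -0.27, 0, 0, 0, 1], [0, 0.05, -0.5, 0, 0, 0, 1], [0, 0.1, -0.77, 0, 0, 0, 1], [0, 0.17, -1.0, 0, 0, 0, 1], [0, 0.25, -1.18, 0, 0, 0, 1]])

```text
time_s: 8.8
tool_pos: [0.4938, -0.3258, 0.1646]
ee_rot: [3.139, -0.006, -2.907]
ft_force: [7.5, -20.9, -60.7]
finger_gap: 0.205
grip_force: 49.7
```

servo_tool(increments=[[0, 0, 0, 0, 0, 0, 1], [0, 0, 0, 0, 0, 0, 1]])

```text
time_s: 9.0
tool_pos: [0.4937, -0.3264, 0.1646]
ee_rot: [3.138, -0.006, -2.909]
ft_force: [2.3, -5.2, -30.5]
finger_gap: 0.207
grip_force: 50.9
```

```bash
python3 - <<'E'
from h import *
to([.4963,-.3268,.1765])
E
```

```text
t 9.0 pos [ 0.4937 -0.3264  0.1646] rpy [ 3.138 -0.006 -2.909] F [  2.3  -5.2 -30.5] gap 0.207 grip 50.9 q [ 0.06  0.5   0.61  1.83 -0.35  0.93  2.64]
inc [-0.05 -0.02 -0.24] [ 0.03 -0.06 -0.02]
```

```bash
python3 - <<'E'
from h import *
im=manip.grab_frame("scene"); s=cv2.imread("pics/scene.png")
z=lambda a:cv2.resize(a[170:290,370:520],None,fx=2.6,fy=2.6,interpolation=2)
cv2.imwrite("pics/s2.png",np.hstack([z(s),z(im)]))
E
```

```text
(no output)
```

View pics/s2.png

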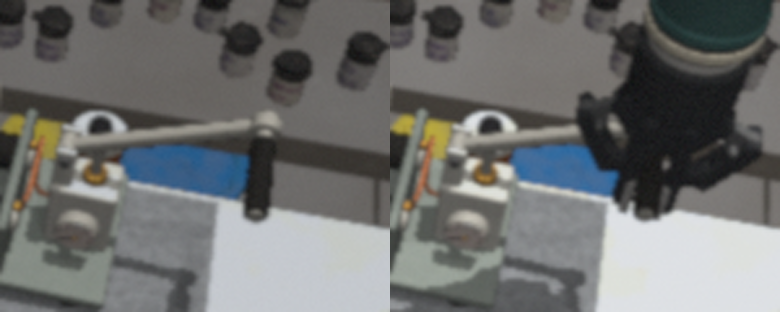

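The lever's tip is at (257,212) in both halves, so the lever is fully up and the grip has only crept in the pads. I'll re-seat the grip, then do stroke 3 and a spare fourth.

servo_tool(increments=[[0, 0, 0.05, 0, 0, 0, 0], [0, 0, 0, 0, 0, 0, 0], [0, 0, -0.15, 0, 0, 0, 0], [0, 0, -0.15, 0, 0, 0, 0], [0, 0, -0.15, 0, 0, 0, 0]])

```text
time_s: 9.55
tool_pos: [0.497, -0.3284, 0.1781]
ee_rot: [-3.14, 0.002, -2.908]
ft_force: [0.6, 0.2, -0.3]
finger_gap: 0.5
grip_force: 0.0
```

```bash
python3 - <<'E'
from h import *
to([.497,-.3268,.175])
E
```

```text
t 9.55 pos [ 0.497  -0.3284  0.1781] rpy [-3.140e+00  2.000e-03 -2.908e+00] F [ 0.6  0.2 -0.3] gap 0.5 grip 0.0 q [ 0.06  0.48  0.62  1.82 -0.34  0.94  2.63]
inc [-0.01  0.03  0.06] [-0.01  0.02 -0.02]
```

servo_tool(increments=[[0, 0.04, 0, 0, 0, 0, 1], [0, 0.04, 0, 0, 0, 0, 1], [0, 0.04, 0, 0, 0, 0, 1], [0, 0.04, 0, 0, 0, 0, 1], [0, 0.04, 0, 0, 0, 0, 1]], squeeze=60)

```text
time_s: 10.05
tool_pos: [0.496, -0.3264, 0.177]
ee_rot: [-3.141, 0.0, -2.908]
ft_force: [0.3, -0.1, 4.5]
finger_gap: 0.202
grip_force: 58.5
```

servo_tool(increments=[[0, -0.1, 0.25, 0, 0, 0, 1], [0, -0.17, 0.5, 0, 0, 0, 1], [0, -0.22, 0.75, 0, 0, 0, 1], [0, -0.26, 1.0, 0, 0, 0, 1], [0, -0.27, 1.25, 0, 0, 0, 1]])

```text
time_s: 10.55
tool_pos: [0.4993, -0.3397, 0.115]
ee_rot: [3.142, 0.001, -2.909]
ft_force: [-1.9, 2.1, 10.7]
finger_gap: 0.2
grip_force: 64.5
```

servo_tool(increments=[[0, 0, 0.25, 0, 0, 0, 1], [0, 0.03, 0.5, 0, 0, 0, 1], [0, 0.07, 0.75, 0, 0, 0, 1], [0, 0.13, 1.0, 0, 0, 0, 1], [0, 0.2, 1.2, 0, 0, 0, 1]])

```text
time_s: 11.05
tool_pos: [0.4975, -0.3323, 0.0555]
ee_rot: [-3.137, 0.002, -2.91]
ft_force: [-0.1, -4.6, 13.7]
finger_gap: 0.204
grip_force: 69.7
```

servo_tool(increments=[[0, 0, 0, 0, 0, 0, 1], [0, 0, 0, 0, 0, 0, 1]])

```text
time_s: 11.25
tool_pos: [0.4975, -0.3323, 0.0556]
ee_rot: [-3.137, 0.002, -2.91]
ft_force: [-0.6, -4.1, 9.2]
finger_gap: 0.203
grip_force: 69.3
```

servo_tool(increments=[[0, -0.08, -0.25, 0, 0, 0, 1], [0, -0.14, -0.5, 0, 0, 0, 1], [0, -0.18, -0.75, 0, 0, 0, 1], [0, -0.2, -1.0, 0, 0, 0, 1], [0, -0.2, -1.2, 0, 0, 0, 1]])

```text
time_s: 11.75
tool_pos: [0.4993, -0.3398, 0.1155]
ee_rot: [-3.14, 0.001, -2.908]
ft_force: [2.3, -4.6, 2.4]
finger_gap: 0.203
grip_force: 63.9
```

servo_tool(increments=[[0, 0.01, -0.25, 0, 0, 0, 1], [0, 0.05, -0.5, 0, 0, 0, 1], [0, 0.1, -0.75, 0, 0, 0, 1], [0, 0.17, -1.0, 0, 0, 0, 1], [0, 0.2, -1.1, 0, 0, 0, 1]])

```text
time_s: 12.25
tool_pos: [0.4966, -0.3288, 0.1706]
ee_rot: [3.141, 0.001, -2.908]
ft_force: [1.0, -1.8, 2.7]
finger_gap: 0.199
grip_force: 59.4
```

servo_tool(increments=[[0, 0, 0, 0, 0, 0, 1], [0, 0, 0, 0, 0, 0, 0], [0, 0, 0, 0, 0, 0, 0], [0, 0, 0, 0, 0, 0, 0]])

```text
time_s: 12.65
tool_pos: [0.4958, -0.3287, 0.168]
ee_rot: [3.139, -0.002, -2.908]
ft_force: [-0.5, 0.1, -0.9]
finger_gap: 0.5
grip_force: 0.0
```

```bash
python3 - <<'E'
from h import *
to([.497,-.3268,.177])
E
```

```text
t 12.65 pos [ 0.4958 -0.3287  0.168 ] rpy [ 3.139e+00 -2.000e-03 -2.908e+00] F [-0.5  0.1 -0.9] gap 0.5 grip 0.0 q [ 0.06  0.5   0.62  1.83 -0.35  0.93  2.64]
inc [-0.03  0.03 -0.18] [ 0.02 -0.02 -0.02]
```

Stroke 3 was clean. Now the spare stroke, then release.

servo_tool(increments=[[0, 0.04, -0.15, 0, 0, 0, 0], [0, 0.04, -0.15, 0, 0, 0, 1], [0, 0.04, -0.15, 0, 0, 0, 1], [0, 0.04, -0.15, 0, 0, 0, 1], [0, 0.04, -0.15, 0, 0, 0, 1]])

```text
time_s: 13.15
tool_pos: [0.4961, -0.3267, 0.1767]
ee_rot: [3.14, -0.0, -2.908]
ft_force: [-1.6, 4.9, 4.1]
finger_gap: 0.204
grip_force: 58.4
```

servo_tool(increments=[[0, -0.1, 0.25, 0, 0, 0, 1], [0, -0.17, 0.5, 0, 0, 0, 1], [0, -0.22, 0.75, 0, 0, 0, 1], [0, -0.26, 1.0, 0, 0, 0, 1], [0, -0.27, 1.25, 0, 0, 0, 1]])

```text
time_s: 13.65
tool_pos: [0.4993, -0.3398, 0.1145]
ee_rot: [3.139, 0.0, -2.908]
ft_force: [-3.5, 3.1, 10.8]
finger_gap: 0.202
grip_force: 64.3
```

servo_tool(increments=[[0, 0, 0.25, 0, 0, 0, 1], [0, 0.03, 0.5, 0, 0, 0, 1], [0, 0.07, 0.75, 0, 0, 0, 1], [0, 0.13, 1.0, 0, 0, 0, 1], [0, 0.2, 1.2, 0, 0, 0, 1]])

```text
time_s: 14.15
tool_pos: [0.4975, -0.332, 0.0552]
ee_rot: [-3.14, 0.001, -2.908]
ft_force: [-3.5, 2.3, 16.4]
finger_gap: 0.205
grip_force: 69.8
```

servo_tool(increments=[[0, 0, 0, 0, 0, 0, 1], [0, 0, 0, 0, 0, 0, 1]])

```text
time_s: 14.35
tool_pos: [0.4975, -0.3321, 0.0555]
ee_rot: [-3.14, 0.001, -2.909]
ft_force: [-2.5, 1.1, 12.3]
finger_gap: 0.205
grip_force: 69.4
```

servo_tool(increments=[[0, -0.08, -0.25, 0, 0, 0, 1], [0, -0.14, -0.5, 0, 0, 0, 1], [0, -0.18, -0.75, 0, 0, 0, 1], [0, -0.2, -1.0, 0, 0, 0, 1], [0, -0.2, -1.2, 0, 0, 0, 1]])

```text
time_s: 14.85
tool_pos: [0.4991, -0.3397, 0.1149]
ee_rot: [3.14, -0.0, -2.908]
ft_force: [-0.6, 7.5, 0.9]
finger_gap: 0.2
grip_force: 69.7
```

servo_tool(increments=[[0, 0.01, -0.25, 0, 0, 0, 1], [0, 0.05, -0.5, 0, 0, 0, 1], [0, 0.1, -0.75, 0, 0, 0, 1], [0, 0.17, -1.0, 0, 0, 0, 1], [0, 0.2, -1.1, 0, 0, 0, 1]])

```text
time_s: 15.35
tool_pos: [0.4962, -0.3281, 0.1693]
ee_rot: [3.137, -0.001, -2.907]
ft_force: [-1.5, 8.5, -3.8]
finger_gap: 0.204
grip_force: 64.7
```

servo_tool(increments=[[0, 0, 0, 0, 0, 0, 1], [0, 0, 0, 0, 0, 0, -1], [0, 0, 0, 0, 0, 0, -1], [0, 0, 0, 0, 0, 0, -1], [0, 0, 0, 0, 0, 0, -1]])

```text
time_s: 15.85
tool_pos: [0.4969, -0.3319, 0.1695]
ee_rot: [-3.141, 0.0, -2.909]
ft_force: [-0.6, -0.2, 0.2]
finger_gap: 0.869
grip_force: 0.0
```

servo_tool(increments=[[0, 0, -0.5, 0, 0, 0, -1], [0, 0, -1.2, 0, 0, 0, -1], [0, 0, -2, 0, 0, 0, -1], [0, 0, -2.6, 0, 0, 0, -1], [0, 0, -2.6, 0, 0, 0, -1]])

```text
time_s: 16.35
tool_pos: [0.4985, -0.3333, 0.304]
ee_rot: [-3.136, 0.007, -2.909]
ft_force: [-0.0, -0.5, 0.1]
finger_gap: 0.998
grip_force: 0.0
```

```bash
python3 - <<'E'
from h import *
im=manip.grab_frame("scene"); s=cv2.imread("pics/scene.png")
print("change of pump/handle area", np.abs(im[205:265,400:485].astype(int)-s[205:265,400:485]).mean(), dark(im,(458,212,485,262),50)[:3],dark(s,(458,212,485,262),50)[:3])
to([.440,.115,.30])
E
```

```text
change of pump/handle area 11.664575163398693 (array([467.78930818, 235.56603774]), array([469.48843605, 222.79883299]), array([465.85324684, 250.11355465])) (array([467.935, 234.41 ]), array([471.27644831, 222.31393984]), array([463.72562399, 249.64796293]))
t 16.4 pos [ 0.4976 -0.3322  0.3014] rpy [-3.139  0.004 -2.909] F [-0.4  0.1  0.3] gap 0.999 grip 0.0 q [ 0.    0.35  0.69  1.69 -0.24  1.17  2.56]
inc [-0.94  8.97  0.01] [-0.03  0.04 -0.03]
```

The lever is up again: the grip's end points are unchanged. Back to above the dial.

servo_tool(increments=[[-0.1, 1, 0, 0, 0, 0, -1], [-0.2, 2, 0, 0, 0, 0, -1], [-0.3, 3, 0, 0, 0, 0, -1], [-0.4, 4, 0, 0, 0, 0, -1], [-0.5, 5, 0, 0, 0, 0, -1]])

```text
time_s: 16.9
tool_pos: [0.4623, -0.0814, 0.298]
ee_rot: [3.141, -0.002, -2.908]
ft_force: [0.5, -0.7, -0.1]
finger_gap: 1.001
grip_force: 0.0
```

servo_tool(increments=[[-0.1, 1, 0, 0, 0, 0, -1], [-0.2, 2, 0, 0, 0, 0, -1], [-0.3, 3, 0, 0, 0, 0, -1], [-0.4, 4, 0, 0, 0, 0, -1], [-0.4, 4, 0, 0, 0, 0, -1]])

```text
time_s: 17.4
tool_pos: [0.4347, 0.1222, 0.2978]
ee_rot: [3.14, -0.002, -2.897]
ft_force: [0.1, -0.9, 0.5]
finger_gap: 0.999
grip_force: 0.0
```

servo_tool(increments=[[0, 0, 0, 0, 0, 0, -1], [0, 0, 0, 0, 0, 0, -1], [0, 0, 0, 0, 0, 0, -1]])

```text
time_s: 17.7
tool_pos: [0.437, 0.1143, 0.2988]
ee_rot: [-3.141, -0.001, -2.911]
ft_force: [-0.2, 0.5, -0.1]
finger_gap: 1.003
grip_force: 0.0
```

```bash
python3 - <<'E'
from h import *
W=manip.calibration("wrist"); im=manip.grab_frame("wrist"); cv2.imwrite("pics/w3.png",im[80:480]); 
m=(im[100:300,200:420].min(2)<60).astype(np.uint8)
n,l,s,c=cv2.connectedComponentsWithStats(m)
for i in range(1,n):
    if s[i,4]>800:
        print(s[i],c[i]); pc=s[i,:2]+s[i,2:4]/2+[200,100]; print(onz(W,pc,.111))
to([.440,.115,.122])
E
```

```text
[  66    3  154  127 2507] [178.45273235  45.94056641]
[0.39442394 0.12220912 0.111     ]
[   0   52   59   39 2167] [28.41624365 71.0595293 ]
[0.42017321 0.03081915 0.111     ]
[  85   81   75   84 4311] [121.96334957 118.23544421]
[0.44580294 0.11674415 0.111     ]
[   0  112   64   54 2189] [ 30.4568296  143.06898127]
[0.47836585 0.04223957 0.111     ]
[117 174 103  26 925] [191.2572973  188.07891892]
[0.4955556 0.1719754 0.111    ]
t 17.75 pos [0.437  0.1145 0.299 ] rpy [-3.141 -0.    -2.911] F [ 0.4  0.3 -0.3] gap 0.999 grip 0.0 q [-0.68  0.04  0.37  2.   -0.02  1.1   1.49]
inc [-0.06 -0.    3.54] [-0.   -0.   -0.05]
```

View pics/w3.png

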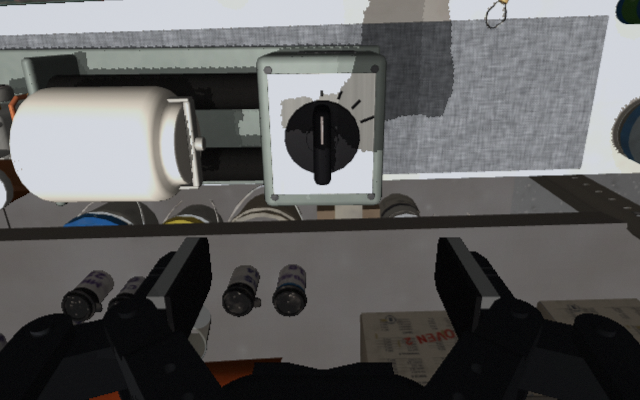

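The wing lies straight along the image at column 322, with the skirt centre near full-frame px (322.5,218.5), giving a dial at (0.4415,0.1155). Descend and grip.

servo_tool(increments=[[-0.09, 0, 0.8, 0, 0, 0, -1], [-0.09, 0, 1.6, 0, 0, 0, -1], [-0.09, 0, 2.3, 0, 0, 0, -1], [-0.09, 0, 3.0, 0, 0, 0, -1], [-0.09, 0, 3.4, 0, 0, 0, -1]])

```text
time_s: 18.25
tool_pos: [0.4401, 0.1154, 0.1269]
ee_rot: [-3.141, -0.003, -2.91]
ft_force: [0.2, 0.3, 0.1]
finger_gap: 1.002
grip_force: 0.0
```

servo_tool(increments=[[0, 0, 0.1, 0, 0, 0, -1], [0, 0, 0.1, 0, 0, 0, -1], [0, 0, 0.1, 0, 0, 0, -0.3]])

```text
time_s: 18.55
tool_pos: [0.4422, 0.1168, 0.1253]
ee_rot: [3.141, 0.002, -2.909]
ft_force: [-0.0, -1.4, 0.5]
finger_gap: 0.856
grip_force: 0.0
```

```bash
python3 - <<'E'
from h import *
to([.4415,.1155,.118])
E
```

```text
t 18.55 pos [0.4422 0.1168 0.1253] rpy [ 3.141e+00  2.000e-03 -2.909e+00] F [-0.  -1.4  0.5] gap 0.856 grip 0.0 q [-0.63  0.31  0.35  2.17 -0.16  0.69  1.63]
inc [ 0.02 -0.02  0.15] [ 0.    0.02 -0.03]
```

servo_tool(increments=[[0, 0, 0.1, 0, 0, 0, 0.2], [0, 0, 0.1, 0, 0, 0, 1], [0, 0, 0.1, 0, 0, 0, 1], [0, 0, 0.1, 0, 0, 0, 1], [0, 0, 0.1, 0, 0, 0, 1]], squeeze=90)

```text
time_s: 19.05
tool_pos: [0.442, 0.1148, 0.1199]
ee_rot: [-3.139, 0.001, -2.909]
ft_force: [0.4, -6.6, 7.6]
finger_gap: 0.143
grip_force: 88.0
```

servo_tool(increments=[[0, 0, 0, 0, 0, 0, 1], [0, 0, 0, 0, 0, 0, 1], [0, 0, 0, 0, 0, 0, 1]])

```text
time_s: 19.35
tool_pos: [0.442, 0.1147, 0.1199]
ee_rot: [-3.14, 0.001, -2.91]
ft_force: [0.0, -7.2, 6.7]
finger_gap: 0.147
grip_force: 88.1
```

```bash
python3 - <<'E'
from h import *
to([.4415,.1155,.118])
E
```

```text
t 19.35 pos [0.442  0.1147 0.1199] rpy [-3.14e+00  1.00e-03 -2.91e+00] F [ 0.  -7.2  6.7] gap 0.147 grip 88.1 q [-0.62  0.32  0.34  2.17 -0.17  0.68  1.64]
inc [0.01 0.02 0.04] [-0.02  0.01 -0.03]
```

servo_tool(increments=[[0, -0.03, 0, 0, 0, 0.8, 1], [0, -0.03, 0, 0, 0, 1.6, 1], [0, -0.03, 0, 0, 0, 2.4, 1], [0, -0.03, 0, 0, 0, 3.2, 1], [0, -0.03, 0, 0, 0, 4.0, 1]])

```text
time_s: 19.85
tool_pos: [0.442, 0.1151, 0.12]
ee_rot: [3.141, 0.001, 2.953]
ft_force: [-1.3, -2.5, 6.0]
finger_gap: 0.148
grip_force: 88.3
```

```bash
python3 - <<'E'
from h import *
to([.4415,.1155,.118],-2.91-1.21); print(manip.sense()["ft_torque"])
E
```

```text
t 19.85 pos [0.442  0.1151 0.12  ] rpy [3.141e+00 1.000e-03 2.953e+00] F [-1.3 -2.5  6. ] gap 0.148 grip 88.3 q [-0.7   0.32  0.44  2.18 -0.22  0.68  1.27]
inc [0.01 0.01 0.04] [0.   0.01 7.54]
[-0.38566646  0.21319049  0.20906758]
```

Turned 0.42 rad with the spring torque visible. Continue.

servo_tool(increments=[[0, 0, 0, 0, 0, 0.8, 1], [0, 0, 0, 0, 0, 1.6, 1], [0, 0, 0, 0, 0, 2.4, 1], [0, 0, 0, 0, 0, 3.2, 1], [0, 0, 0, 0, 0, 4.0, 1]])

```text
time_s: 20.35
tool_pos: [0.4422, 0.1156, 0.12]
ee_rot: [3.14, 0.001, 2.535]
ft_force: [-0.6, -0.5, 4.1]
finger_gap: 0.149
grip_force: 88.1
```

servo_tool(increments=[[0, 0, 0, 0, 0, 0.8, 1], [0, 0, 0, 0, 0, 1.6, 1], [0, 0, 0, 0, 0, 2.4, 1], [0, 0, 0, 0, 0, 3.2, 1], [0, 0, 0, 0, 0, 3.7, 1]])

```text
time_s: 20.85
tool_pos: [0.4425, 0.1158, 0.12]
ee_rot: [3.14, 0.001, 2.148]
ft_force: [-0.3, -0.3, 3.7]
finger_gap: 0.145
grip_force: 88.0
```

servo_tool(increments=[[0, 0, 0, 0, 0, 0, 1], [0, 0, 0, 0, 0, 0, 1], [0, 0, 0, 0, 0, 0, 1]])

```text
time_s: 21.15
tool_pos: [0.4425, 0.1158, 0.1199]
ee_rot: [3.14, 0.0, 2.152]
ft_force: [0.4, -0.6, 5.2]
finger_gap: 0.15
grip_force: 88.1
```

```bash
python3 - <<'E'
from h import *
to([.4415,.1155,.118],-2.91-1.21); print(manip.sense()["ft_torque"])
W=manip.calibration("wrist"); a=cv2.resize(manip.grab_frame("wrist"),(400,300)); t=manip.grab_frame("top"); s=manip.grab_frame("scene")
cv2.imwrite("pics/end.png",np.vstack([np.hstack([a,cv2.resize(t[150:300,200:400],(400,300))]),np.hstack([cv2.resize(t[150:300,350:550],(400,300)),cv2.resize(s[170:320,210:410],(400,300))])]))
E
```

```text
t 21.15 pos [0.4425 0.1158 0.1199] rpy [3.14  0.    2.152] F [ 0.4 -0.6  5.2] gap 0.15 grip 88.1 q [-0.86  0.35  0.63  2.19 -0.32  0.69  0.57]
inc [ 0.01 -0.02  0.04] [ 0.02  0.   -0.11]
[-0.09184283 -0.0270814   0.23013505]
```

View pics/end.png

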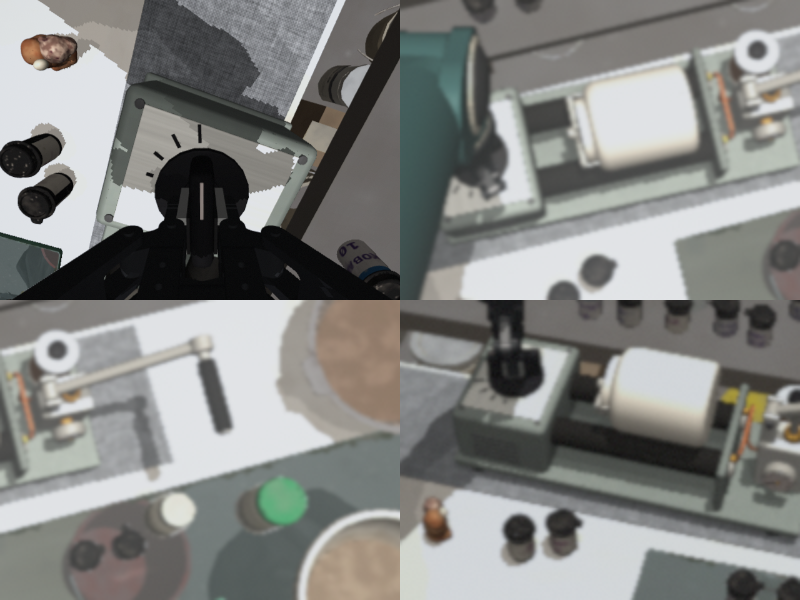

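The wrist view shows the wing's white line (202,200) in line with the last mark at (200,133), so the dial is on the third click. The lever is up, and the jar and bystanders are in place. Hold a little longer and hand in.

servo_tool(increments=[[0, 0, 0, 0, 0, 0, 1], [0, 0, 0, 0, 0, 0, 1], [0, 0, 0, 0, 0, 0, 1], [0, 0, 0, 0, 0, 0, 1], [0, 0, 0, 0, 0, 0, 1]])

```text
time_s: 21.8
tool_pos: [0.4425, 0.1158, 0.12]
ee_rot: [3.14, 0.0, 2.152]
ft_force: [-0.2, 0.1, 4.9]
finger_gap: 0.15
grip_force: 88.1
```

```bash
python3 -c "
from rig import manip
s=manip.sense();print(s['ee_rot'],s['grip_force']);print(manip.hand_in())"
```

```text
[3.13953774e+00 3.71805586e-04 2.15154164e+00] 88.09994459152222
the job is handed in; nothing more can be done
None
```

I handed the job in at 21.8 s with no verdict returned: the pump lever had four full strokes (one spare) and is back up, the gripper is holding the dial on its third click, and the last pictures show the jar and bystanders in place.

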